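Put the setup block away in the wide drawer

ROBOT

A 6-joint arm with a two-finger parallel gripper is mounted at the origin on a cart in front of the work surface, level with it; the furniture and walls round the work are solid. World frame = base frame: x ahead of the robot, y to its left, z up, the work surface at z = 0. Lengths are in m, angles in degrees, forces in N, time in s.
With the tool pointing down it reaches from about 0.35 to 0.875 m from the base axis. Payload 4.2 kg.
Tool frame: the origin (TCP) lies midway between the tips of the shut fingers; the grasp point (between the pads) lies 19 mm behind it; z points along the fingers, y is the direction in which the jaws open and shut (so a half turn about z gives the same grasp; the last joint's range is limited). The gripper opens to 87 mm and grips with 3 to 60 N. Pads are 19 mm wide; open, the fingers measure 117 mm over their backs; the gripper's body (75 mm by 190 mm) begins 51 mm behind the grasp point.
Start: joints at [-56.058, 22.042, 0.453, 0, -68.411, -14.817], TCP at [0.205, -0.59, 0.223] pointing down, gripper open.
Joint ranges: [-179.83, 179.83], [-69.29, 118.12], [-61.27, 80.66], [-181.25, 117.63], [-171.15, -9.14], [-177.46, 177.46]. Speed limits (degrees/s): [159.86, 159.86, 180, 180, 180, 180].

INTERFACE

Orientations are given as [roll, pitch, yaw] about the fixed x, y, z axes, in that order (R = Rz(yaw) Ry(pitch) Rx(roll)).
In Python, from cell import env gives the robot as it stands.
- The arm moves only by the shell command python3 -m crank 'ROWS' [FORCE]. ROWS is JSON, a list that holds one entry, the list of rows, each a list of 5 numbers: the shift along the tool's x, y, z as a fraction of full scale, then the turn about the tool's z as a fraction of full scale, then the opening, from 0 (shut) to 1 (fully open). In form: [[[tx, ty, tz, twist, hand], ...]]. A call has 1 to 8 rows; each row shifts and turns the commanded pose from where the row before left it, along the tool's axes as they then stand; what a row does not reach is not made up. Full scale, the value 1, is 0.4 m for a shift and 45 degrees for a turn. A row lasts 1/12 s, in which the tool goes at most 41.7 mm and 7.16 degrees, less where a joint would pass 70% of its speed; a pose out of reach is approached as far as the arm can. A call with a number of a shift or a turn outside -1 to 1 is refused whole. A call with a gripper value outside its range is refused whole. The fingers move at their own pace and stop on an object; FORCE is the grip in N (left out, the last holds). Time passes only in rows, so rows that do not move let the fingers close. It gives the time, the measured TCP pose, the force and the opening at its end, in the units of the state.
- env.read_state(): the state, without advancing time (a new reading comes with each control period).
- env.read_camera(name): name is "scene" or "side" or "wrist"; returns the picture (480x640x3 uint8, red, green, blue); there is no depth.
- env.calibration(name): a dict with "camera_matrix" (3x3 intrinsics, pixels), "distortion" ([k1, k2, p1, p2, k3] as OpenCV has them; the pictures are not rectified), "eye" and "orientation" of the camera in the world. Camera axes: x right, y down, z forward; pixel columns grow to the right and rows downward; lengths in m; the calibration is good to about 2 mm. A picture is of the moment at which its call begins: read the wrist's pose just before it. calibration takes no time and is no camera call; for the wrist camera it gives the pose at the moment of the call.
- env.hand_in(): hands the job in, once; it reports no verdict.
The state is a dict: "time": time; "joints": joint angles; "qd": joint speeds; "joint_torque": joint torques, N m; "eef_pos": TCP position; "tool_rot": TCP orientation; "force": force on the tool from outside, world axes, zero at the start; "wrist_torque": the same for the moment, N m; "gripper_width": finger opening in m.
Only numpy, scipy, OpenCV 4.12 (cv2) and the standard library are available. Lean on these libraries where they do the work, as an engineer would, in place of code of your own. Each camera call takes 0.05 s, during which the arm holds its last target. There are 200 camera calls.

TASK

Pull the wider of the two drawers all the way out to its stop, then put the square steel setup block flat on that drawer's floor; lower it in, do not drop it. Leave the drawer standing fully open with the block in it, leave the narrow drawer as it is, and do not knock the oil bottle or the glue pot over.

Things in the scene. Friction and masses are not known exactly. Their poses are not given: they have to be found in the camera images.
- wide_drawer (a joint): slide of the wide drawer in m: 0 is shut, 0.120 is fully out at its hard stop; it grows as the drawer is pulled along -x of wide_handle. About 3 to 4 N of friction; it stays where it is left. It may stand up to 30 mm ajar at the start.
- wide_box: fixed low grey steel box of the wide drawer, 180 mm deep, 160 wide, 62 high; beside it stands a like box 110 mm wide with the narrow drawer, to its left or its right. Both stand on one plywood board 10 mm thick, so their tops are 72 mm over the table. Origin: centre of its underside; its front faces -x, turned by its yaw (0 to 0.25)
- wide_handle (a point): middle of the wide drawer's handle (moves with the drawer): aluminium bow handle, bar 10 mm thick, straight for 54 mm along this point's y, its centre 40 mm out from the drawer's front (35 mm free behind it), 52 mm over the table and 20 mm below the box's top; nothing above it. Axes: -x the way the drawer pulls out (towards the robot), z up
- wide_floor (a point): centre of the wide drawer's floor, on its upper surface, 19 mm over the table, 122.5 mm in +x from the handle bar; moves with the drawer, axes as the handle's. Inside: 140 mm wide (y), x from -76 to +80 mm; side and back walls 3 mm thick, 33 mm above the floor, the front 39 mm. At the stop the part with x < +37 mm is clear of the box, the rest is under the box's top
- narrow_handle (a point): middle of the narrow drawer's handle bar, of the same make and height as the wide one; the narrow drawer (front 102 mm wide against 152 mm) may also stand up to 30 mm ajar and is to be left alone.
- block_center (a point): centre (half-way up) of the setup block, a plain grey square steel block 50 x 50 mm and 25 mm high with four small holes in its top, about 0.28 to 0.46 kg, lying flat on the table; x and y are square to its sides, z up.
- oiler: small oil bottle with a red spout, 32 mm across, 108 mm tall, standing; origin at the centre of its underside, z up; not to be knocked over.
- glue_pot: round glue pot, 57 mm across, 62 mm tall, standing; origin at the centre of its underside, z up; not to be knocked over.
Not all that is in view belongs to the job. What is shaped like the part that bears block_center but purple is not meant.

How it is judged:
By the outcome, as a careful person would: the job done as asked, in the order asked, and still so for the second after the job is handed in, with the robot touching nothing.
It also fails if it takes over 61 s, if anything falls off the work surface, if the arm or the gripper's body presses on something with over 40 N, if the wrist force passes 120 N, or if a joint passes its speed limit or range.

## Working session

There is one attempt and no reset: what is moved stays moved. The work goes in short steps, Python scripts to look and compute and a shell command to move; the robot and the scene stay as the last step left them, time stands still between calls to the robot, and variables do not carry over. Pictures are saved under pics/ and viewed, about 8 in all and at most 12, crops included, and the job is handed in when it is done.

```bash
ls; mkdir -p pics; cat > h.py <<'E'
import cv2,numpy as np
from scipy.spatial.transform import Rotation as R
from cell import env
def snap(n,f):
    c=env.calibration(n); im=env.read_camera(n); cv2.imwrite('pics/'+f,im[:,:,::-1]); return im,c
def Rm(o):
    o=np.array(o,float); return o if o.shape==(3,3) else R.from_euler('xyz',o,degrees=True).as_matrix()
def ray(c,uv):
    p=cv2.undistortPoints(np.array(uv,float).reshape(-1,1,2),np.array(c['camera_matrix']),np.array(c['distortion']))[:,0]
    return np.c_[p,np.ones(len(p))]@Rm(c['orientation']).T
def onz(c,uv,z):
    d=ray(c,uv); e=np.array(c['eye']); return e+d*((z-e[2])/d[:,2])[:,None]
def proj(c,P):
    r=Rm(c['orientation']).T; P=np.array(P,float).reshape(-1,3)
    return cv2.projectPoints(P,cv2.Rodrigues(r)[0],-r@np.array(c['eye']),np.array(c['camera_matrix']),np.array(c['distortion']))[0][:,0]
def st():
    s=env.read_state(); print({k:np.round(s[k],4).tolist() for k in ('time','eef_pos','tool_rot','force','gripper_width','joints')})
E
python3 - <<'E'
from h import *
import pickle
C={}
for n in('scene','side'):
    im,c=snap(n,n+'0.png'); C[n]=c; print(n,c)
pickle.dump(C,open('C.pkl','wb')); st()
E
```

```text
pics
scene {'camera_matrix': array([[444.63991605,   0.        , 313.74620401],
       [  0.        , 444.63991605, 240.60000136],
       [  0.        ,   0.        ,   1.        ]]), 'distortion': array([-0.1086564,  0.       ,  0.       ,  0.       ,  0.       ]), 'eye': array([0.06837043, 0.40102982, 0.68277194]), 'orientation': array([-132.15616105,    0.98305618, -130.27502532])}
side {'camera_matrix': array([[438.76854267,   0.        , 311.4374941 ],
       [  0.        , 438.76854267, 244.96162967],
       [  0.        ,   0.        ,   1.        ]]), 'distortion': array([-0.05370096,  0.        ,  0.        ,  0.        ,  0.        ]), 'eye': array([0.58805543, 0.81879472, 0.48045579]), 'orientation': array([-1.15517270e+02, -6.61407997e-02, -1.78427302e+02])}
{'time': 0.1, 'eef_pos': [0.2046, -0.59, 0.2216], 'tool_rot': [179.8879, -0.0061, -160.8838], 'force': [0.6728, -0.133, 0.6451], 'gripper_width': 0.0868, 'joints': [-56.059, 22.0869, 0.3909, -0.0245, -68.4138, -14.8158]}
```

View pics/scene0.png

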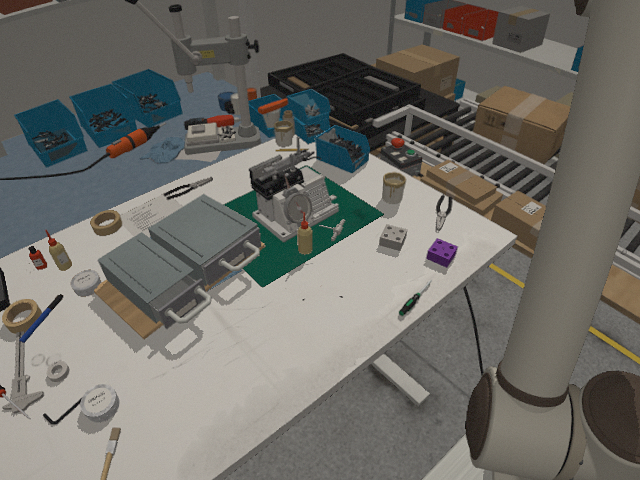

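View pics/side0.png

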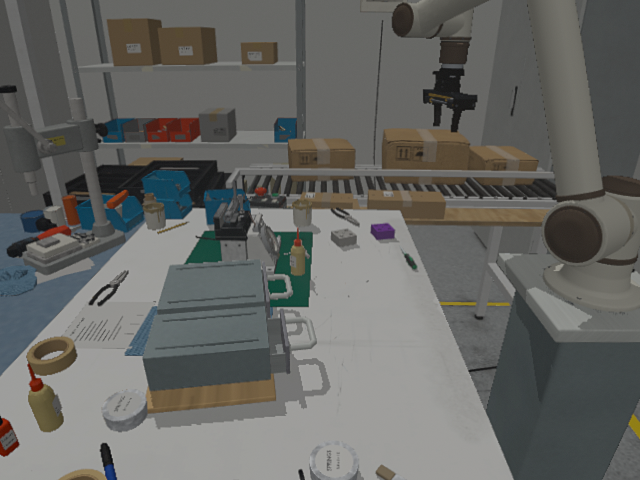

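Scene: the wide box is the far one (top about (210,235)) and its handle is near (240,258). The narrow one, slightly ajar, has its handle near (187,305). The block is at (393,236), the purple decoy at (442,252), the oiler at (305,240) and the glue pot at (394,188). I'll zoom in for precise pixels.

```bash
python3 - <<'E'
from h import *
a=cv2.imread('pics/scene0.png')[180:330,95:295]; b=cv2.imread('pics/side0.png')[220:400,140:340]
c=cv2.imread('pics/scene0.png')[165:275,280:465]
cv2.imwrite('pics/z1.png',cv2.resize(a,None,fx=4,fy=4,interpolation=cv2.INTER_CUBIC))
cv2.imwrite('pics/z2.png',cv2.resize(c,None,fx=4,fy=4,interpolation=cv2.INTER_CUBIC))
E
```

```text
(no output)
```

View pics/z1.png

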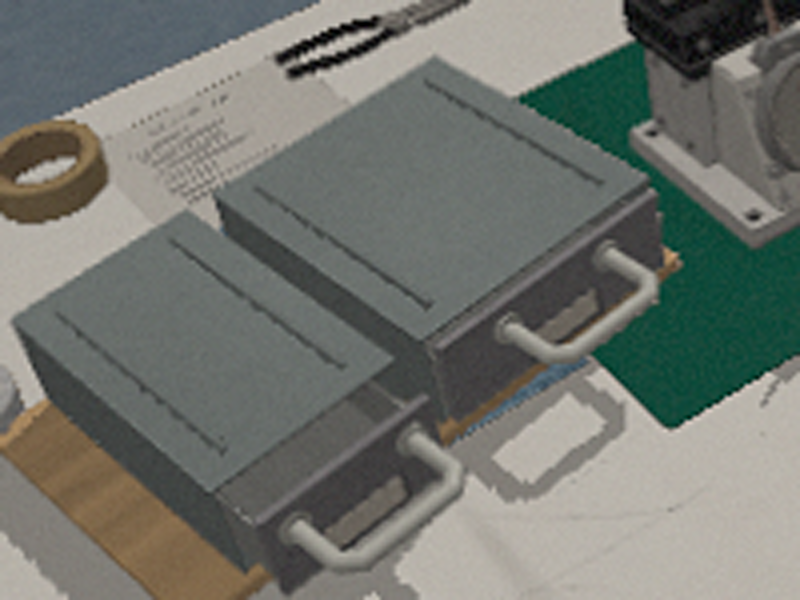

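View pics/z2.png

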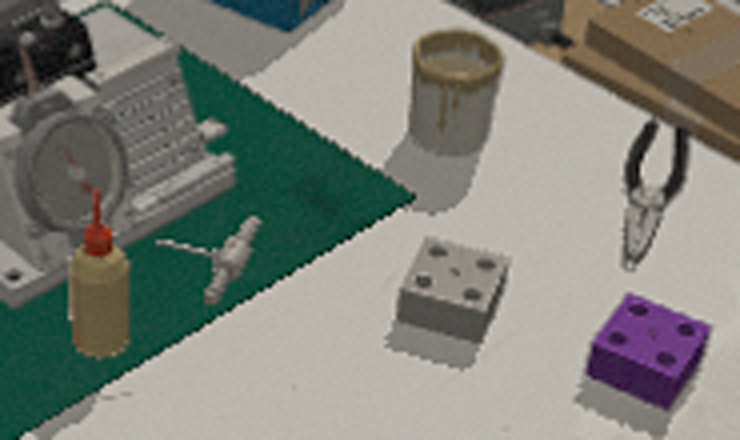

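Crop readings (4x): the wide top's corners are (217,190), (433,57), (655,187) and (430,338). Its handle bar runs from (560,352) to (652,290). The block top's corners are (427,236), (511,260), (485,316) and (399,290).

```bash
python3 - <<'E'
from h import *
import pickle
c=pickle.load(open('C.pkl','rb'))['scene']
A=lambda L:np.array(L)/4+[95,180]
B=lambda L:np.array(L)/4+[280,165]
np.set_printoptions(precision=4,suppress=True)
def q(P): 
    print(P[:,:2].tolist() if 0 else P[:,:2]); d=np.roll(P,-1,0)-P; print('len',np.linalg.norm(d[:,:2],axis=1),'ang',np.degrees(np.arctan2(d[:,1],d[:,0])),'ctr',P.mean(0))
print('wide BL BR FR FL');q(onz(c,A([(217,190),(433,57),(655,187),(430,338)]),.072))
print('handle');q(onz(c,A([(560,352),(652,290)]),.052))
print('narrowh');q(onz(c,A([(352,562),(458,480)]),.052))
print('block');q(onz(c,B([(427,236),(511,260),(485,316),(399,290)]),.025))
print('purple');q(onz(c,B([(630,294),(711,326),(672,384),(593,345)]),.025))
print('oiler,pot base',onz(c,B([(102,340),(452,138)]),0))
E
```

```text
wide BL BR FR FL
[[0.8584 0.2137]
 [0.8856 0.0629]
 [0.7009 0.0324]
 [0.6807 0.1814]]
len [0.1531 0.1872 0.1504 0.1806] ang [ -79.779  -170.6069   97.7403   10.2891] ctr [0.7814 0.1226 0.072 ]
handle
[[0.6487 0.1294]
 [0.6551 0.0688]]
len [0.0609 0.0609] ang [-83.955  96.045] ctr [0.6519 0.0991 0.052 ]
narrowh
[[0.5991 0.2732]
 [0.6096 0.2115]]
len [0.0626 0.0626] ang [-80.3525  99.6475] ctr [0.6043 0.2423 0.052 ]
block
[[ 0.5626 -0.2227]
 [ 0.5167 -0.2429]
 [ 0.4953 -0.1965]
 [ 0.5411 -0.1767]]
len [0.0501 0.0512 0.0499 0.0508] ang [-156.2028  114.7569   23.3624  -64.9857] ctr [ 0.5289 -0.2097  0.025 ]
purple
[[ 0.4538 -0.2708]
 [ 0.4079 -0.2834]
 [ 0.3946 -0.2308]
 [ 0.4414 -0.2228]]
len [0.0476 0.0543 0.0474 0.0496] ang [-164.6289  104.2016    9.6657  -75.4434] ctr [ 0.4244 -0.252   0.025 ]
oiler,pot base [[ 0.6397 -0.0435  0.    ]
 [ 0.637  -0.3301  0.    ]]
```

```bash
cat >> h.py <<'E'
def go(P,yaw=None):
    s=env.read_state(); r=Rm(s['tool_rot']); d=r.T@(np.array(P)-s['eef_pos'])/.4
    print('shift frac',d.round(4),'rows',np.abs(np.linalg.norm(d)/.104).round(2))
    if yaw is not None:
        t=-((yaw-s['tool_rot'][2]+180)%360-180); print('twist frac',round(t/45,3),'rows',round(abs(t)/7.16,1))
E
python3 - <<'E'
from h import *
go((.635,.098,.2),-80.5)
E
```

```text
shift frac [-1.5799  1.2727  0.0563] rows 19.51
twist frac -1.786 rows 11.2
```

```bash
python3 -m crank '[[[-0.079,0.0636,0.0028,0,1],[-0.079,0.0636,0.0028,0,1],[-0.079,0.0636,0.0028,0,1],[-0.079,0.0636,0.0028,0,1],[-0.079,0.0636,0.0028,0,1],[-0.079,0.0636,0.0028,0,1],[-0.079,0.0636,0.0028,0,1],[-0.079,0.0636,0.0028,0,1]]]' 40
python3 -m crank '[[[-0.079,0.0636,0.0028,0,1],[-0.079,0.0636,0.0028,0,1],[-0.079,0.0636,0.0028,0,1],[-0.079,0.0636,0.0028,0,1],[-0.079,0.0636,0.0028,0,1],[-0.079,0.0636,0.0028,0,1],[-0.079,0.0636,0.0028,0,1],[-0.079,0.0636,0.0028,0,1]]]'
python3 -m crank '[[[-0.079,0.0636,0.0028,0,1],[-0.079,0.0636,0.0028,0,1],[-0.079,0.0636,0.0028,0,1],[-0.079,0.0636,0.0028,0,1],[0,0,0,-0.15,0.46],[0,0,0,-0.15,0.46],[0,0,0,-0.15,0.46],[0,0,0,-0.15,0.46]]]'
python3 -m crank '[[[0,0,0,-0.15,0.46],[0,0,0,-0.15,0.46],[0,0,0,-0.15,0.46],[0,0,0,-0.15,0.46],[0,0,0,-0.15,0.46],[0,0,0,-0.15,0.46],[0,0,0,-0.15,0.46],[0,0,0,-0.136,0.46]]]'
python3 -m crank '[[[0,0,0,0,0.46],[0,0,0,0,0.46],[0,0,0,0,0.46]]]'
python3 - <<'E'
from h import *
im,c=snap('wrist','w1.png'); print(c); st(); go((.652,.099,.2),-80.5)
print(proj(c,[(.652,.099,.052)]))
E
```

```text
time: 0.77
eef_pos: [0.3773, -0.3134, 0.2133]
tool_rot: [180.0, -0.0, -160.9]
force: [-0.0, -0.2, -0.3]
gripper_width: 0.0868
time: 1.43
eef_pos: [0.5495, -0.0382, 0.2044]
tool_rot: [180.0, -0.0, -160.9]
force: [0.2, -1.7, 0.6]
gripper_width: 0.0872
time: 2.1
eef_pos: [0.6349, 0.0977, 0.1991]
tool_rot: [179.9, -0.1, -133.5]
force: [-0.4, -0.9, 0.7]
gripper_width: 0.068
time: 2.77
eef_pos: [0.6348, 0.0973, 0.1995]
tool_rot: [179.9, -0.0, -80.2]
force: [-0.4, 0.3, 0.3]
gripper_width: 0.0402
time: 3.02
eef_pos: [0.635, 0.0973, 0.1998]
tool_rot: [180.0, -0.0, -80.6]
force: [-0.0, 0.0, -1.0]
gripper_width: 0.0401
{'camera_matrix': array([[360.05778242,   0.        , 318.93039303],
       [  0.        , 360.05778242, 232.63472585],
       [  0.        ,   0.        ,   1.        ]]), 'distortion': array([-0.05958219,  0.        ,  0.        ,  0.        ,  0.        ]), 'eye': array([0.64816996, 0.01809601, 0.36216477]), 'orientation': array([ 1.62830425e+02, -7.20479032e-02, -1.70650423e+02])}
{'time': 3.0667, 'eef_pos': [0.6351, 0.0973, 0.1999], 'tool_rot': [179.9745, -0.0027, -80.6072], 'force': [-0.7647, -0.0313, -0.2009], 'gripper_width': 0.0402, 'joints': [23.111, 24.6293, 1.2034, -0.0037, -66.5995, -13.7167]}
shift frac [ 0.0027 -0.0424 -0.0002] rows 0.41
twist frac -0.002 rows 0.0
[[299.43876376 214.75903886]]
```

View pics/w1.png

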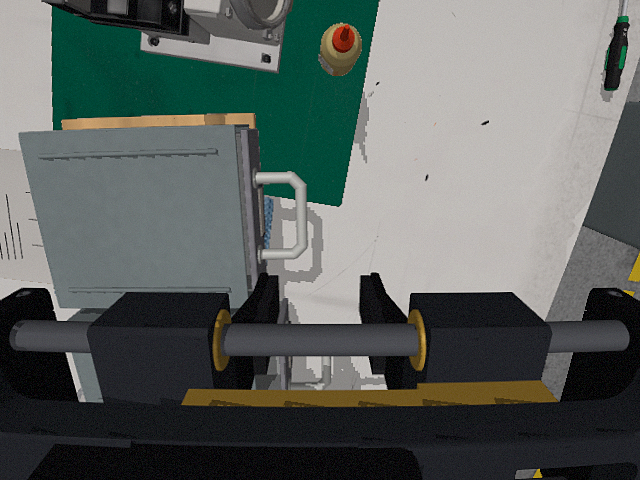

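The wrist view shows the handle bar centred near (301,216), and my estimate projects to (299,215), so they agree. I'll check yaw from the box-top edges.

```bash
python3 - <<'E'
from h import *
c=env.calibration('wrist'); np.set_printoptions(precision=4,suppress=True)
f=lambda a,b,z:(lambda P:(P[:,:2],np.degrees(np.arctan2(*(P[1]-P[0])[1::-1]))))(onz(c,[a,b],z))
print(f((20,133),(234,129),.072),f((60,308),(246,302),.072),f((234,129),(246,302),.072),f((20,133),(60,308),.072))
print(f((301,188),(301,242),.052), f((335,55),(345,72),0))
E
```

```text
(array([[0.8874, 0.0623],
       [0.7125, 0.0338]]), np.float64(-170.72848018416644)) (array([[0.8607, 0.219 ],
       [0.6875, 0.1818]]), np.float64(-167.8944107360118)) (array([[0.7125, 0.0338],
       [0.6875, 0.1818]]), np.float64(99.59103119818482)) (array([[0.8874, 0.0623],
       [0.8607, 0.219 ]]), np.float64(99.66650187303539))
(array([[0.6543, 0.0751],
       [0.6469, 0.1241]]), np.float64(98.55079830907196)) (array([[ 0.643 , -0.0438],
       [ 0.6312, -0.0307]]), np.float64(132.09616605617813))
```

```bash
python3 -m crank '[[[0.002,-0.034,0,0,0.46],[0,0,0.08,0,0.46],[0,0,0.08,0,0.46],[0,0,0.08,0,0.46],[0,0,0.08,0,0.46],[0,0,0.06,0,0.46],[0,0,0.037,0,0.46],[0,0,0,0,0.46]]]'
python3 -m crank '[[[0,0,0,0,0.2],[0,0,0,0,0.1],[0,0,0,0,0],[0,0,0,0,0],[0,0,0,0,0],[0,0,0,0,0]]]' 25
```

```text
time: 3.73
eef_pos: [0.6459, 0.0978, 0.0289]
tool_rot: [179.5, -0.1, -80.6]
force: [0.7, -0.6, 0.0]
gripper_width: 0.0402
time: 4.23
eef_pos: [0.65, 0.0991, 0.0346]
tool_rot: [-179.8, 0.0, -80.5]
force: [1.5, -0.0, 1.9]
gripper_width: 0.0089
```

```bash
python3 -m crank '[[[0,0.01,0,0,0],[0,0.025,0,0,0],[0,0.03,0,0,0],[0,0.03,0,0,0],[0,0.03,0,0,0],[0,0.03,0,0,0],[0,0.03,0,0,0],[0,0.03,0,0,0]]]'
python3 -m crank '[[[0,0.03,0,0,0],[0,0.01,0,0,0],[0,0.01,0,0,0],[0,0.005,0,0,0],[0,0.005,0,0,0],[0,0.005,0,0,0],[0,0.0,0,0,0],[0,0,0,0,0]]]'
```

```text
time: 4.9
eef_pos: [0.5654, 0.0841, 0.0346]
tool_rot: [-179.7, -0.0, -80.4]
force: [4.5, -5.1, 0.2]
gripper_width: 0.0088
time: 5.57
eef_pos: [0.5414, 0.0798, 0.0346]
tool_rot: [-179.6, -0.0, -80.4]
force: [8.5, -6.2, -0.3]
gripper_width: 0.0091
```

```bash
python3 -m crank '[[[0,0.01,0,0,0],[0,0.01,0,0,0],[0,0.005,0,0,0],[0,0,0,0,0],[0,0,0,0,0]]]'
python3 -m crank '[[[0,0.005,0,0,0],[0,0.005,0,0,0],[0,0.005,0,0,0],[0,0,0,0,0],[0,0,0,0,0]]]'
```

```text
time: 5.98
eef_pos: [0.5415, 0.0801, 0.0348]
tool_rot: [-178.5, 0.1, -80.3]
force: [31.9, -13.5, -21.8]
gripper_width: 0.0092
time: 6.4
eef_pos: [0.5413, 0.0819, 0.0359]
tool_rot: [-177.7, 0.2, -80.2]
force: [41.0, -10.8, -28.2]
gripper_width: 0.0086
```

The drawer is at its hard stop: 110 mm of travel, then the force rose sharply with no more motion. I'll relax and release.

```bash
python3 -m crank '[[[0,-0.01,0,0,0],[0,-0.01,0,0,0],[0,-0.01,0,0,0],[0,-0.004,0,0,0],[0,0,0,0,0],[0,0,0,0,0]]]'
python3 -m crank '[[[0,0,0,0,0.1],[0,0,0,0,0.3],[0,0,0,0,0.46],[0,0,0,0,0.46],[0,0,0,0,0.46]]]'
python3 -m crank '[[[0,0,-0.02,0,0.46],[0,0,-0.06,0,0.46],[0,0,-0.08,0,0.46],[0,0,-0.09,0,0.46],[0,0,-0.09,0,0.46],[0,0,-0.08,0,0.46],[0,0,0,0,0.46],[0,0,0,0,0.46]]]'
python3 - <<'E'
from h import *
im,c=snap('scene','s2.png')
cv2.imwrite('pics/s2z.png',cv2.resize(im[150:330,95:335,::-1],None,fx=3,fy=3,interpolation=cv2.INTER_CUBIC))
st(); go((.49,-.14,.2),None)
E
```

```text
time: 6.9
eef_pos: [0.5412, 0.0815, 0.0356]
tool_rot: [-179.3, 0.1, -80.4]
force: [7.9, -1.3, 2.0]
gripper_width: 0.0089
time: 7.32
eef_pos: [0.5344, 0.0795, 0.0328]
tool_rot: [179.8, -0.0, -80.5]
force: [-0.8, -0.8, -0.9]
gripper_width: 0.0283
time: 7.98
eef_pos: [0.5361, 0.0802, 0.2036]
tool_rot: [-179.8, 0.1, -80.5]
force: [0.1, -0.4, -0.1]
gripper_width: 0.04
{'time': 8.0333, 'eef_pos': [0.535, 0.0798, 0.2016], 'tool_rot': [179.9752, 0.0425, -80.5255], 'force': [-0.3335, -0.6117, 0.066], 'gripper_width': 0.04, 'joints': [25.6353, 14.8514, -13.2114, -0.054, -61.9491, -16.1354]}
shift frac [0.5234 0.2014 0.0037] rows 5.39
```

View pics/s2z.png

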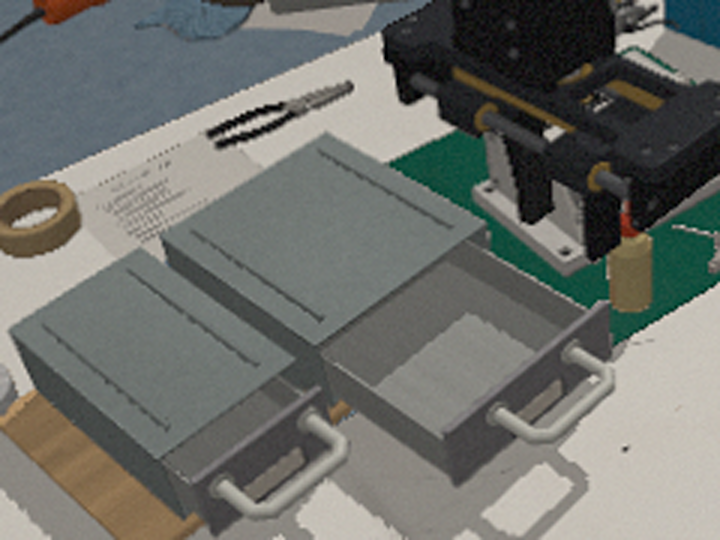

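The wide drawer is open, the narrow one is unmoved, and the oiler is standing. On to the block.

```bash
python3 - <<'E'
from h import *
import pickle
c=pickle.load(open('C.pkl','rb'))['scene']
P=onz(c,np.array([(540,440),(612,388)])/3+[95,150],.052); print(P,P.mean(0)); go((.58,-.185,.2),-156)
E
```

```text
[[0.53596508 0.11366402 0.052     ]
 [0.54078186 0.0522756  0.052     ]] [0.53837347 0.08296981 0.052     ]
shift frac [ 0.6714 -0.002   0.0035] rows 6.46
twist frac 1.677 rows 10.5
```

```bash
python3 -m crank '[[[0.084,0,0,0,1],[0.084,0,0,0,1],[0.084,0,0,0,1],[0.084,0,0,0,1],[0.084,0,0,0,1],[0.084,0,0,0,1],[0.084,0,0,0,1],[0.084,0,0,0,1]]]'
python3 -m crank '[[[0,0,0,0.153,1],[0,0,0,0.153,1],[0,0,0,0.153,1],[0,0,0,0.153,1],[0,0,0,0.153,1],[0,0,0,0.153,1],[0,0,0,0.153,1],[0,0,0,0.153,1]]]'
python3 -m crank '[[[0,0,0,0.153,1],[0,0,0,0.153,1],[0,0,0,0.153,1],[0,0,0,0,1],[0,0,0,0,1],[0,0,0,0,1]]]'
python3 - <<'E'
from h import *
im,c=snap('wrist','w2.png'); st(); print(proj(c,[(.529,-.21,.025)]))
E
```

```text
time: 8.7
eef_pos: [0.5788, -0.1866, 0.1989]
tool_rot: [179.7, 0.1, -80.5]
force: [1.0, 0.5, 0.2]
gripper_width: 0.0832
time: 9.37
eef_pos: [0.5787, -0.185, 0.1988]
tool_rot: [179.7, -0.2, -135.9]
force: [-0.3, -0.6, -0.9]
gripper_width: 0.0866
time: 9.87
eef_pos: [0.5796, -0.1851, 0.2001]
tool_rot: [179.9, -0.1, -156.1]
force: [-0.6, -0.2, -0.9]
gripper_width: 0.087
{'time': 9.9167, 'eef_pos': [0.5798, -0.1851, 0.2004], 'tool_rot': [179.9431, -0.093, -156.1273], 'force': [-0.2768, 1.0481, 0.079], 'gripper_width': 0.0873, 'joints': [-2.4925, 21.411, -3.7869, -0.0107, -64.9106, -63.6302]}
[[315.01039233 150.57961688]]
```

View pics/w2.png

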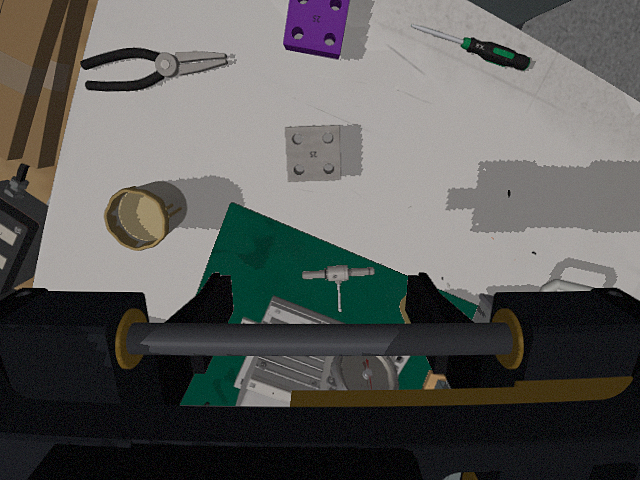

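The block top's corners are at (285,127), (339,124), (342,180) and (288,183). The faces include their foreshortened lower edges, so I'll verify by side length.

```bash
python3 - <<'E'
from h import *
c=env.calibration('wrist'); np.set_printoptions(precision=4,suppress=True)
P=onz(c,[(285,127),(339,124),(342,180),(288,183)],.025); d=np.roll(P,-1,0)-P
print(P.mean(0),np.linalg.norm(d,axis=1),np.degrees(np.arctan2(d[:,1],d[:,0])))
m=P.mean(0); go((m[0],m[1],.09)); go((m[0],m[1],.007))
E
```

```text
[ 0.5327 -0.21    0.025 ] [0.0489 0.051  0.051  0.0511] [ 116.9041   27.8936  -62.956  -154.4067]
shift frac [ 0.1323 -0.0096  0.2763] rows 2.95
shift frac [ 0.1319 -0.0098  0.4838] rows 4.82
```

```bash
python3 -m crank '[[[0.067,-0.005,0,-0.035,1],[0.067,-0.005,0.04,0,1],[0,0,0.09,0,1],[0,0,0.09,0,1],[0,0,0.09,0,1],[0,0,0.09,0,1],[0,0,0.06,0,1],[0,0,0.02,0,1]]]'
python3 -m crank '[[[0,0,0,0,1],[0,0,0,0,0.7],[0,0,0,0,0.5],[0,0,0,0,0.4],[0,0,0,0,0.3],[0,0,0,0,0.3],[0,0,0,0,0.3],[0,0,0,0,0.3]]]' 35
```

```text
time: 10.58
eef_pos: [0.5299, -0.2107, 0.0051]
tool_rot: [179.7, -0.4, -154.6]
force: [0.1, 0.0, -0.8]
gripper_width: 0.087
time: 11.25
eef_pos: [0.5334, -0.2112, 0.0099]
tool_rot: [-180.0, 0.0, -154.7]
force: [0.1, -0.1, 2.5]
gripper_width: 0.0495
```

```bash
python3 -m crank '[[[0,0,-0.03,0,0.3],[0,0,-0.06,0,0.3],[0,0,-0.08,0,0.3],[0,0,-0.08,0,0.3],[0,0,-0.08,0,0.3],[0,0,-0.08,0,0.3],[0,0,-0.05,0,0.3],[0,0,0,0,0.3]]]'
python3 - <<'E'
from h import *
st(); go((.642,.098,.195),-170.4)
E
```

```text
time: 11.92
eef_pos: [0.5355, -0.2117, 0.1983]
tool_rot: [-179.7, 0.4, -154.6]
force: [1.0, -0.8, -2.8]
gripper_width: 0.0501
{'time': 11.9167, 'eef_pos': [0.5355, -0.2117, 0.1983], 'tool_rot': [-179.6605, 0.4352, -154.6262], 'force': [0.9683, -0.7534, -2.7625], 'gripper_width': 0.0501, 'joints': [-5.4254, 18.0581, -9.1881, 0.0777, -62.2062, -59.238]}
shift frac [-0.5723  0.5857  0.0092] rows 7.87
twist frac 0.351 rows 2.2
```

```bash
python3 -m crank '[[[-0.03,0.03,0,0,0.3],[-0.05,0.05,0,0,0.3],[-0.06,0.062,0,0,0.3],[-0.06,0.062,0,0,0.3],[-0.06,0.062,0,0,0.3],[-0.06,0.062,0,0,0.3],[-0.06,0.062,0,0,0.3],[-0.06,0.062,0,0,0.3]]]'
python3 -m crank '[[[-0.06,0.06,0,0,0.3],[-0.05,0.05,0,0,0.3],[-0.022,0.024,0,0,0.3],[0,0,0,0.1,0.3],[0,0,0,0.13,0.3],[0,0,0,0.12,0.3],[0,0,0,0,0.3],[0,0,0,0,0.3]]]'
python3 - <<'E'
from h import *
im,c=snap('wrist','w3.png'); st(); go((.642,.098,.08),-170.4); go((.642,.098,.03))
print(proj(c,[(.642,.098,.019)]))
E
```

```text
time: 12.58
eef_pos: [0.6137, 0.0292, 0.1907]
tool_rot: [179.9, -0.2, -154.7]
force: [1.3, -0.0, -3.0]
gripper_width: 0.0496
time: 13.25
eef_pos: [0.6387, 0.0982, 0.1916]
tool_rot: [-180.0, -0.2, -170.3]
force: [1.4, 0.3, -3.2]
gripper_width: 0.0496
{'time': 13.3, 'eef_pos': [0.639, 0.0982, 0.192], 'tool_rot': [-179.9923, -0.139, -170.3147], 'force': [0.5656, -0.0354, -3.0937], 'gripper_width': 0.0499, 'joints': [23.0334, 25.392, 1.2694, -0.0269, -66.0144, -103.3371]}
shift frac [-0.0081 -0.0016  0.28  ] rows 2.69
twist frac 0.002 rows 0.0
shift frac [-0.0084 -0.0016  0.405 ] rows 3.9
[[317.07369254 214.53891096]]
```

View pics/w3.png

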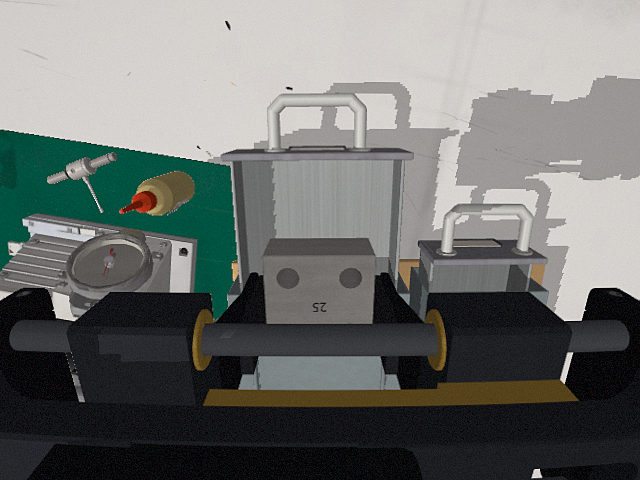

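The drawer handle is at (318,100), and the held block is centred laterally between the drawer walls (235 to 410). The oiler is clear at left. Lowering.

```bash
python3 - <<'E'
from h import *
c=env.calibration('wrist'); print(onz(c,[(275,100),(318,100),(362,100)],.052))
E
python3 -m crank '[[[-0.004,0,0.04,0,0.3],[0,0,0.07,0,0.3],[0,0,0.07,0,0.3],[0,0,0.07,0,0.3],[0,0,0.06,0,0.3],[0,0,0.04,0,0.3],[0,0,0.02,0,0.3],[0,0,0,0,0.3]]]'
python3 -m crank '[[[0,0,0.01,0,0.3],[0,0,0.005,0,0.3],[0,0,0,0,0.3],[0,0,0,0,0.3]]]'
```

```text
[[0.54708249 0.04813754 0.052     ]
 [0.54142073 0.08190975 0.052     ]
 [0.53544925 0.11642757 0.052     ]]
time: 13.97
eef_pos: [0.6397, 0.0981, 0.0428]
tool_rot: [-180.0, -0.3, -170.4]
force: [-0.2, -0.8, -3.6]
gripper_width: 0.0497
time: 14.3
eef_pos: [0.6418, 0.0991, 0.0404]
tool_rot: [180.0, 0.1, -170.4]
force: [0.5, 0.1, -2.0]
gripper_width: 0.0495
```

```bash
python3 -m crank '[[[0,0,0.006,0,0.3],[0,0,0.005,0,0.3],[0,0,0.004,0,0.3],[0,0,0,0,0.3],[0,0,0,0,0.3],[0,0,0,0,0.3]]]'
python3 -m crank '[[[0,0,0.003,0,0.3],[0,0,0.003,0,0.3],[0,0,0.003,0,0.3],[0,0,0,0,0.3],[0,0,0,0,0.3],[0,0,0,0,0.3]]]'
```

```text
time: 14.8
eef_pos: [0.6413, 0.0989, 0.0334]
tool_rot: [-180.0, 0.0, -170.4]
force: [-0.5, -0.2, -3.1]
gripper_width: 0.0497
time: 15.3
eef_pos: [0.6413, 0.0989, 0.0297]
tool_rot: [-180.0, 0.0, -170.4]
force: [-0.4, -0.3, -3.2]
gripper_width: 0.0498
```

```bash
python3 -m crank '[[[0,0,0.003,0,0.3],[0,0,0,0,0.3],[0,0,0,0,0.3],[0,0,0,0,0.3]]]'
python3 -m crank '[[[0,0,0.003,0,0.3],[0,0,0,0,0.3],[0,0,0,0,0.3],[0,0,0,0,0.3]]]'
```

```text
time: 15.63
eef_pos: [0.6415, 0.099, 0.0289]
tool_rot: [180.0, 0.0, -170.4]
force: [0.3, 0.4, 0.0]
gripper_width: 0.0497
time: 15.97
eef_pos: [0.6418, 0.099, 0.0289]
tool_rot: [-180.0, 0.1, -170.4]
force: [-1.7, -0.1, 5.4]
gripper_width: 0.0497
```

The block has landed: the load went from -3 N to +5 N and z stopped at the expected 0.029. Releasing and retreating.

```bash
python3 -m crank '[[[0,0,0,0,0.6],[0,0,0,0,0.7],[0,0,0,0,0.75],[0,0,0,0,0.75],[0,0,0,0,0.75]]]'
python3 -m crank '[[[0,0,-0.02,0,0.75],[0,0,-0.05,0,0.75],[0,0,-0.08,0,0.75],[0,0,-0.09,0,0.75],[0,0,-0.09,0,0.75],[0,0,-0.09,0,0.75],[0,0,-0.08,0,0.75],[0,0,0,0,0.75]]]'
python3 -m crank '[[[-0.06,0,0,0,0.75],[-0.08,0,0,0,0.75],[-0.08,0,0,0,0.75],[-0.03,0,0,0,0.75],[0,0,0,0,0.75],[0,0,0,0,0.75]]]'
python3 - <<'E'
from h import *
im,c=snap('wrist','w4.png'); st(); print(proj(c,[(.5413,.081,.052),(.642,.098,.044)]))
E
```

```text
time: 16.38
eef_pos: [0.6412, 0.0989, 0.0271]
tool_rot: [-180.0, -0.0, -170.4]
force: [-0.5, 0.6, 0.2]
gripper_width: 0.0636
time: 17.05
eef_pos: [0.645, 0.0993, 0.2371]
tool_rot: [180.0, 0.9, -170.4]
force: [1.4, 0.4, 0.9]
gripper_width: 0.0654
time: 17.55
eef_pos: [0.7398, 0.1155, 0.2263]
tool_rot: [-180.0, -0.1, -170.4]
force: [-0.6, -0.5, -0.6]
gripper_width: 0.0655
{'time': 17.6, 'eef_pos': [0.7393, 0.1154, 0.227], 'tool_rot': [-179.9932, -0.0631, -170.4174], 'force': [-1.2093, 0.3908, 0.5087], 'gripper_width': 0.0652, 'joints': [21.2001, 34.4878, 21.7885, -0.0062, -77.3638, -101.6161]}
[[316.37746015 -26.89183702]
 [316.67039641 102.20433956]]
```

View pics/w4.png

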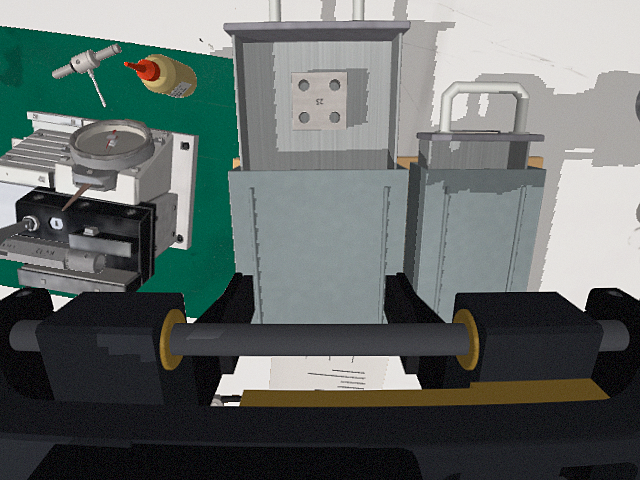

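The block lies flat at (319,101), and both the oiler and the narrow drawer look undisturbed. Now I'll check the drawer slide and compare the scene with the first picture.

```bash
python3 - <<'E'
from h import *
import pickle
c=env.calibration('wrist')
a=onz(c,[(317,38)],.058)[0]; b=onz(c,[(317,169)],.072)[0]; print('front-inner to box front (113 at stop)',np.linalg.norm((a-b)[:2]),a,b)
h=onz(c,[(289,14),(345,14)],.052); print(h)
P=onz(c,[(292,73),(347,72),(347,129),(294,130)],.044); print(P.mean(0),np.linalg.norm(np.roll(P,-1,0)-P,axis=1))
im,_=snap('scene','s3.png'); A=cv2.imread('pics/scene0.png'); B=cv2.imread('pics/s2.png'); C=cv2.imread('pics/s3.png')
for n,(x0,x1,y0,y1) in dict(narrow=(160,215,275,330),oiler=(296,315,212,256),pot=(380,408,170,208)).items(): print(n,cv2.absdiff(A,C)[y0:y1,x0:x1].mean())
print('wide handle s2 vs s3',cv2.absdiff(B,C)[265:305,255:305].mean())
cv2.imwrite('pics/s3z.png',cv2.resize(C[150:330,95:425],None,fx=2.4,fy=2.4,interpolation=cv2.INTER_CUBIC))
E
```

```text
front-inner to box front (113 at stop) 0.10814462030886099 [0.59128483 0.08988902 0.058     ] [0.69793465 0.10780758 0.072     ]
[[0.5753355  0.06325298 0.052     ]
 [0.5675172  0.10979793 0.052     ]]
[0.64047063 0.10079811 0.044     ] [0.04910773 0.04952109 0.04913936 0.04958854]
narrow 8.501928374655648
oiler 5.8297448165869215
pot 35.42763157894737
wide handle s2 vs s3 8.463666666666667
```

View pics/s3z.png

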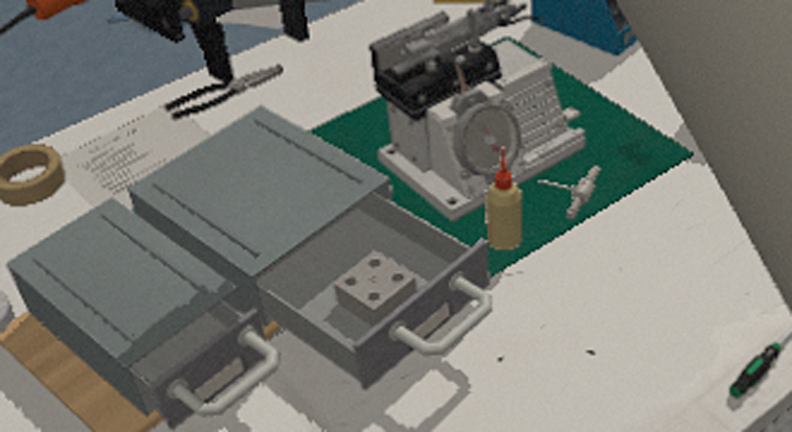

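```bash
python3 - <<'E'
from h import *
import pickle
g=lambda f:cv2.cvtColor(cv2.imread('pics/'+f),cv2.COLOR_BGR2GRAY)
A,B,C=g('scene0.png'),g('s2.png'),g('s3.png')
def sh(X,Y,x0,x1,y0,y1):
    X=cv2.resize(X,None,fx=4,fy=4,interpolation=cv2.INTER_CUBIC);Y=cv2.resize(Y,None,fx=4,fy=4,interpolation=cv2.INTER_CUBIC)
    r=cv2.matchTemplate(Y[4*y0-32:4*y1+32,4*x0-32:4*x1+32],X[4*y0:4*y1,4*x0:4*x1],cv2.TM_CCOEFF_NORMED); _,v,_,p=cv2.minMaxLoc(r); return v,(p[0]-32)/4,(p[1]-32)/4
print('wide handle s2->s3',sh(B,C,255,305,260,305)); print('narrow 0->3',sh(A,C,160,215,280,325)); print('oiler',sh(A,C,294,316,212,258))
c=env.calibration('wrist')
for r in (30,33,36): print(r,np.linalg.norm((onz(c,[(317,r)],.058)-onz(c,[(317,169)],.072))[0,:2]))
c=pickle.load(open('C.pkl','rb'))['scene']; e=np.array([.986,.166,0]); print('px per 10mm',proj(c,[(.54,.08,.052)])-proj(c,np.array([.54,.08,.052])+.01*e))
E
```

```text
wide handle s2->s3 (0.9620919823646545, -0.25, 0.0)
narrow 0->3 (0.9292547106742859, -0.25, 0.25)
oiler (0.9117458462715149, 0.0, 0.0)
30 0.11453137096941239
33 0.11220498486972715
36 0.10987218717025458
px per 10mm [[3.84484799 2.47506205]]
```

```bash
python3 -c "
from h import *
st(); print(env.hand_in())"
```

```text
{'time': 17.65, 'eef_pos': [0.7391, 0.1154, 0.2276], 'tool_rot': [-179.9985, -0.0202, -170.4114], 'force': [0.0838, -0.0059, -0.1698], 'gripper_width': 0.0653, 'joints': [21.2064, 34.4268, 21.7662, -0.0027, -77.3595, -101.6173]}
the job is handed in; nothing more can be done
None
```

The job is handed in at 17.65 s. The wide drawer is open to its stop, the steel block is lying flat on its floor, and the gripper is clear above everything. No verdict was reported.

- **Drawer:** it travelled about 110 mm before stopping hard, so it had started about 10 mm ajar. The wrist force there peaked at about 51 N, and after release the handle moved less than about 0.5 mm in the pictures.
- **Block:** I lowered it in small steps until the force reversed (from -3 N to +5 N) at the expected height, then released it. The last wrist view shows it about 2 mm from where I aimed.
- **Left alone:** the narrow drawer (within a fraction of a pixel) and the oil bottle match the first picture.

Two checks fell short:
- **Opening distance:** my first measurement of the drawer's opening gave 108 mm against the expected 113 mm. Re-reading the blurred front edge a few pixels differently gives 110–114.5 mm.
- **Glue pot:** the arm hid it in the last scene picture. It was standing in the wrist picture taken just before the grasp, and I did not go near it after that.

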